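Pack up the raised edge of a tilting warming table and hold the wedge tight

ROBOT

A 7-joint arm with a two-finger parallel gripper is mounted at the origin on the work surface. World frame = base frame: x ahead of the robot, y to its left, z up, the work surface at z = 0. Lengths are in m, angles in rad, forces in N, time in s.
With the tool pointing down it reaches from about 0.4 to 0.925 m from the base axis. Payload 4.1 kg.
Tool frame: the origin (TCP) lies on the front face of the gripper's body, between the roots of the fingers; the fingertips stand 73 mm ahead of it and the grasp point (between the pads) lies 54 mm ahead of it; z points along the fingers, y is the line along which they close (so a half turn about z gives the same grasp; the last joint's range is limited). The gripper opens to 85 mm and grips with 20 to 120 N. Pads are 22 mm wide; open, the fingers measure 114 mm over their backs; the gripper's body (76 mm by 85 mm) begins 54 mm behind the grasp point. The pads swing forward as they close: fully open they stand 13 mm farther back than shut.
Start: joints at [-0.099, 0.398, 0.045, 1.537, -0.019, 1.207, -0.051], TCP at [0.65, 0, 0.304] pointing down, gripper open.
Joint ranges: [-2.82, 2.82], [-0.49, 2.23], [-1.37, 1.46], [0, 2.46], [-1.36, 4.5], [0.23, 2], [-2.94, 2.94]. Speed limits (rad/s): [2.57, 2.57, 3.14, 3.14, 3.14, 3.14, 3.14].

INTERFACE

Orientations are given as a rotation vector (axis times angle).
In Python, from cell import telemetry, grab_frame, sign_off gives the robot as it stands.
- The arm moves only by the tool step_arm, never from a script. Its argument "motion" is a list that holds one entry, the list of rows, each a list of 5 numbers: the finger opening in mm, from 0 to 85.4, then the shift along the tool's x, y, z in units of 25 mm (1.0 is 25 mm), then the turn about the tool's z in rad. In form: [[[grip, x, y, z, yaw], ...]]. A call has 1 to 5 rows; each row shifts and turns the commanded pose from where the row before left it, along the tool's axes as they then stand; what a row does not reach is not made up. A row lasts 1/12 s, in which the tool goes at most 41.7 mm and 7.16 degrees, less where a joint would pass 70% of its speed; a pose out of reach is approached as far as the arm can. A call is refused whole if a number of a shift passes 1 or a number of a turn 0.125, either way. A call with a gripper value outside its range is refused whole. The fingers move at their own pace and stop on an object; the grip force is fixed at half the most. Time passes only in rows, so rows that do not move let the fingers close. It gives the time, the measured TCP pose, the force, the opening and the grip force at its end, in the units of the state.
- telemetry.observe(): the state, without advancing time (a new reading comes with each control period).
- grab_frame(name): name is "scene" or "side" or "wrist"; returns a dict with "image" (400x640x3 uint8, blue, green, red), "fovy" (degrees; the focal length in pixels is half the picture's height over the tangent of half this angle, whatever the lens; pixels are square), "cx", "cy" (the principal point, pixels), "D" ([k1, k2, p1, p2, k3] as OpenCV has them; the pictures are not rectified), "R" (3x3) and "t" (3): a world point X has camera coordinates R X + t; the wrist camera has in their place "T_tool_cam" (4x4, takes a point from camera to tool coordinates, whose origin is the TCP and whose axes are the flange's). Camera axes: x right, y down, z forward; pixel columns grow to the right and rows downward; lengths in m; the calibration is good to about 2 mm. A picture is of the moment at which its call begins: read the wrist's pose just before it. There is no depth.
- sign_off(): hands the job in; it is judged then, once.
The state is a dict: "time": time; "joint_positions": joint angles; "joint_vel": joint speeds; "joint_torque": joint torques, N m; "eef_pos": TCP position; "ee_rot": TCP orientation; "wrist_force": force on the tool from outside, world axes, zero at the start; "torque": the same for the moment, N m; "opening": opening from 0.0 (shut) to 1.0 (fully open); "grip_force": force on a finger pad.
Only numpy, scipy, OpenCV 4.12 (cv2) and the standard library are available. Lean on these libraries where they do the work, as an engineer would, in place of code of your own. Each camera call takes 0.05 s, during which the arm holds its last target. There are 200 camera calls.

TASK

The raised edge of the tilted warming table must not sink when it is loaded, so fill the gap between the bench and the steel bar below the middle of that edge: lay one flat packer on the bench under the bar (or both, one on top of the other, if the wedge would not fill what is left), then take the wedge out of the parts bin, rest it on the packers and push it in thin end first until you feel it bear firmly between packer and bar, without jacking the table up. Finish while still gripping the wedge and keeping it pushed home, do not let go; leave everything else on the bench where it stands and the other parts in the bin.

Things in the scene. Friction and masses are not known exactly. Their poses are not given: they have to be found in the camera images.
- bar_mid (a point): lowest point, at mid-length, of the rest bar: a level round steel bar, 12 mm thick, 230 mm long, fixed under the raised edge of the warming table. Its height above the bench is the gap: 22 to 36 mm. x along the bar, y square to it and out from under the table (0.05 to 0.09 rad upwards), z up. The table's edge lies 15 mm further out than the bar, its top 30 to 34 mm above this point
- tilt_top: the white warming table: a tray 300 x 390 x 18 mm with a frosted plate and four black nuts, hinged along the edge opposite to the bar, 345 mm from it, 35 mm above the bench; origin in the middle of the hinge line; x along the hinge, y towards the raised edge. Its friction hinge holds it at any tilt; the bar gives way up or down at about 11 N
- packer_a: loose flat black plastic packer, a plain slab, 40 (x) x 120 (y) x 10 (z) mm, about 0.07 kg, lying on the bench; origin in the centre of its underside; both ends and both faces alike
- packer_b: second packer, the same as packer_a
- wedge: black plastic wedge, 32 mm wide (x), 150 mm long (y), about 0.07 kg, lying on its flat underside; origin in the centre of the underside. Thin end at y = -75 mm, 4 mm thick; the top rises evenly to 20 mm at y = +20 mm; from there to the blunt end at y = +75 mm it is a level block 20 mm thick, by which to hold it. Friction on packers, bar and bench about 0.6
- wedge_tip (a point): middle of the lower edge of the wedge's thin end
- parts_bin: fixed open white bin, 280 (x) x 230 (y) x 45 (z) mm outside, walls and floor 4 mm thick; origin in the centre of its underside; holds the wedge near its middle and four small parts near its x ends
- hose_barb: bystander in the bin: brass hose fitting, 48 mm long, 22 mm thick, lying; origin below its middle
- thumb_nut: bystander in the bin: black thumb nut, 28 mm wide, 20 mm high
- rubber_foot: bystander in the bin: rubber foot with a stud, 32 mm wide, 32 mm high
- hex_bolt: bystander in the bin: steel bolt, 48 mm long, 19 mm head, lying; origin below its middle
- vial: bystander on the bench between the packers: small glass vial, 22 mm wide, 45 mm high, upright
- forceps: bystander on the bench, near the robot: steel forceps, 145 mm long, 14 mm high, lying
Things that resemble listed ones, but are neither listed nor needed, are in the scene too. Leave any purple look-alike of the wedge alone.

How it is judged:
On the way, in this order (a step that is already met when the one before it is completed fails the run):
1. a packer lies flat on the bench under the bar (((y of packer_a in the frame of bar_mid between -0.045 and 0.045 m and x of packer_a in the frame of bar_mid between -0.05 and 0.05 m and angle between packer_a's own z axis and vertical below 0.06 rad and height (world z) of packer_a below 0.003 m) or (y of packer_b in the frame of bar_mid between -0.045 and 0.045 m and x of packer_b in the frame of bar_mid between -0.05 and 0.05 m and angle between packer_b's own z axis and vertical below 0.06 rad and height (world z) of packer_b below 0.003 m))), for 0.2 s.
2. the wedge bears on the bar (contact force between wedge and tilt_top above 1 N), for 0.2 s.
At the end, for the whole second after the job is handed in: Gripped wedge (over 2 N), at rest, thin end past the bar, bears on bar (over 1.5 N) and top packer (over 1 N); one packer flat on the bench, or two flat one on the other, within 45 mm of the bar and 50 mm of its middle; bar within 4 mm of its start (contact force between wedge and tilt_top above 1.5 N and ((y of packer_a in the frame of bar_mid between -0.045 and 0.045 m and x of packer_a in the frame of bar_mid between -0.05 and 0.05 m and angle between packer_a's own z axis and vertical below 0.06 rad and height (world z) of packer_a below 0.003 m and contact force between wedge and packer_a above 1 N) or (y of packer_b in the frame of bar_mid between -0.045 and 0.045 m and x of packer_b in the frame of bar_mid between -0.05 and 0.05 m and angle between packer_b's own z axis and vertical below 0.06 rad and height (world z) of packer_b below 0.003 m and contact force between wedge and packer_b above 1 N) or (y of packer_a in the frame of bar_mid between -0.045 and 0.045 m and x of packer_a in the frame of bar_mid between -0.05 and 0.05 m and angle between each of packer_a, packer_b's own z axis and vertical below 0.06 rad and y of packer_b in the frame of bar_mid between -0.045 and 0.045 m and x of packer_b in the frame of bar_mid between -0.05 and 0.05 m and height (world z) of packer_a below 0.003 m and height (world z) of packer_b between 0.007 and 0.013 m and contact force between packer_b and packer_a above 1 N and contact force between wedge and packer_b above 1 N) or (y of packer_b in the frame of bar_mid between -0.045 and 0.045 m and x of packer_b in the frame of bar_mid between -0.05 and 0.05 m and angle between each of packer_b, packer_a's own z axis and vertical below 0.06 rad and y of packer_a in the frame of bar_mid between -0.045 and 0.045 m and x of packer_a in the frame of bar_mid between -0.05 and 0.05 m and height (world z) of packer_b below 0.003 m and height (world z) of packer_a between 0.007 and 0.013 m and contact force between packer_a and packer_b above 1 N and contact force between wedge and packer_a above 1 N)) and y of wedge_tip in the frame of bar_mid below -0.002 m and angle between wedge's own z axis and vertical below 0.12 rad and linear speed of wedge below 0.01 m/s and contact force between the fingers and wedge above 2 N and distance of bar_mid from where it was at the start of the episode below 0.004 m); the arm keeps its last pose, push and grip.
It fails at once if the table was jacked up or pushed down by over 6 mm at the bar (distance of bar_mid from where it was at the start of the episode above 0.006 m).
It fails at once if a bystander on the bench was moved over 30 mm (distance of any of vial, forceps from where it was at the start of the episode above 0.03 m).
It fails at once if another part left the bin (horizontal distance between any of hose_barb, thumb_nut, rubber_foot, hex_bolt and parts_bin above 0.185 m or height (world z) of any of hose_barb, thumb_nut, rubber_foot, hex_bolt above 0.12 m).
It also fails if it takes over 72 s, if anything falls off the work surface, if the arm or the gripper's body presses on something with over 40 N, if the wrist force passes 120 N, or if a joint passes its speed limit or range.

## Working session

There is one attempt and no reset: what is moved stays moved. The work goes in short steps, Python scripts to look and compute and a tool call to move; the robot and the scene stay as the last step left them, time stands still between calls to the robot, and variables do not carry over. Pictures are saved under pics/ and viewed, at most 14 in all, crops included, and the job is handed in when it is done.

Besides the shell and the picture viewer there is one more tool, called after "Emit:" by a JSON object that holds its "api" and its "payload", one argument or row to a line. step_arm: Moves the arm, as the interface text tells. Its arguments: {"type":"object","properties":{"motion":{"type":"array"}},"required":["motion"]}

```bash
mkdir -p pics; ls; python3 - <<'E'
from cell import telemetry, grab_frame
import cv2,numpy as np
s=telemetry.observe()
for k in ("time","eef_pos","ee_rot","opening","wrist_force"): print(k,s[k])
for n in("scene","side","wrist"):
    f=grab_frame(n); cv2.imwrite(f"pics/{n}0.png",f["image"]); 
    print(n,{k:np.round(v,4).tolist() for k,v in f.items() if k!="image"})
E
```

```text
pics
time 0.0
eef_pos [6.49498884e-01 4.27266496e-05 3.02858736e-01]
ee_rot [-2.22041698 -2.2206411   0.00228856]
opening 0.9971345969436266
wrist_force [-0.13306329 -0.33620311 -1.14076458]
scene {'fovy': 49.6864, 'cx': 322.4679, 'cy': 200.0044, 'D': [-0.1032, 0.0, 0.0, 0.0, 0.0], 'R': [[-0.3015, 0.9535, -0.002], [0.7649, 0.2406, -0.5975], [-0.5692, -0.1817, -0.8018]], 't': [0.1179, -0.334, 1.5896]}
side {'fovy': 55.4186, 'cx': 321.7265, 'cy': 197.5492, 'D': [-0.0122, 0.0, 0.0, 0.0, 0.0], 'R': [[-0.9175, -0.3978, -0.0009], [-0.2854, 0.6598, -0.6951], [0.2771, -0.6375, -0.7189]], 't': [0.4608, 0.1459, 1.1912]}
wrist {'fovy': 69.2861, 'cx': 317.2835, 'cy': 199.1192, 'D': [-0.0357, 0.0, 0.0, 0.0, 0.0], 'T_tool_cam': [[-0.0004, -0.9458, -0.3249, 0.0838], [1.0, -0.0002, -0.0008, 0.0009], [0.0007, -0.3249, 0.9458, -0.0713], [0.0, 0.0, 0.0, 1.0]]}
```

View pics/scene0.png

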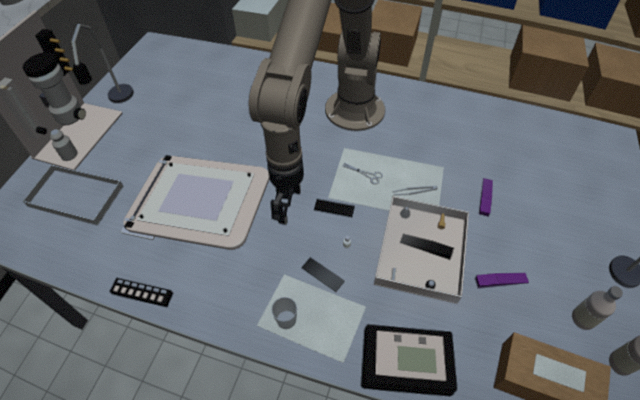

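View pics/side0.png

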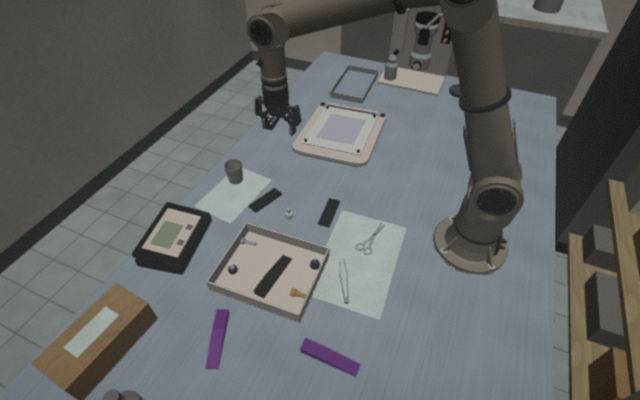

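The table is on the robot's right (-y), with its hinge at the far side and its raised edge facing +y. The packers are near scene (335,208) and (323,273), and the wedge is in the bin at (427,245).

```bash
cat > h.py <<'E'
import cv2,numpy as np
from cell import telemetry, grab_frame
from scipy.spatial.transform import Rotation as Rt
def cam(f,s=None):
    fl=200/np.tan(np.radians(f["fovy"])/2)
    K=np.array([[fl,0,f["cx"]],[0,fl,f["cy"]],[0,0,1]]);D=np.array(f["D"])
    if "R" in f: R=np.array(f["R"]);t=np.array(f["t"])
    else:
        T=np.eye(4);T[:3,:3]=Rt.from_rotvec(s["ee_rot"]).as_matrix();T[:3,3]=s["eef_pos"]
        M=np.linalg.inv(T@np.array(f["T_tool_cam"]));R=M[:3,:3];t=M[:3,3]
    return K,D,R,t
def back(c,uv,z):
    K,D,R,t=c
    p=cv2.undistortPoints(np.array(uv,float).reshape(-1,1,2),K,D).reshape(-1,2)
    d=np.c_[p,np.ones(len(p))]@R; o=-R.T@t
    return o+d*((z-o[2])/d[:,2])[:,None]
def proj(c,X):
    K,D,R,t=c
    return cv2.projectPoints(np.array(X,float).reshape(-1,1,3),cv2.Rodrigues(R)[0],t,K,D)[0].reshape(-1,2)
def blob(c,img,seed,z,thr=75):
    m=(img.max(2)<thr).astype(np.uint8)
    n,l,_,_=cv2.connectedComponentsWithStats(m,connectivity=4)
    cs,_=cv2.findContours((l==l[seed[1],seed[0]]).astype(np.uint8),cv2.RETR_EXTERNAL,cv2.CHAIN_APPROX_NONE)
    P=back(c,max(cs,key=len),z)[:,:2]
    r=cv2.minAreaRect((P*1000).astype(np.float32)); b=cv2.boxPoints(r)
    e=max(b[1]-b[0],b[2]-b[1],key=np.linalg.norm)
    return np.round(r[0],1),np.round(r[1],1),round(np.degrees(np.arctan2(e[1],e[0]))%180,1)
E
python3 - <<'E'
from h import *
for n,seeds in(("scene",[(335,208),(323,273),(427,245)]),("side",[(329,212),(266,200),(273,275)])):
    f=grab_frame(n);c=cam(f);img=f["image"]
    for s,z in zip(seeds,(.008,.008,.018)):
        print(n,img[s[1],s[0]],blob(c,img,s,z,60))
    if n=="scene": cv2.imwrite("pics/c1.png",cv2.resize(img[140:320,110:370],None,fx=3,fy=3,interpolation=cv2.INTER_CUBIC))
    else: cv2.imwrite("pics/c2.png",cv2.resize(img[80:240,230:430],None,fx=4,fy=3.7,interpolation=cv2.INTER_CUBIC) if 0 else cv2.resize(img[85:235,230:430],None,fx=4,fy=4,interpolation=cv2.INTER_CUBIC))
E
```

```text
scene [11  9  8] (array([455.4,  56.4]), array([ 40.4, 116. ]), np.float32(94.7))
scene [74 69 64] (array([ 107. , -163.3]), array([1972. , 3419.7]), np.float32(107.3))
scene [33 34 34] (array([509.5, 353. ]), array([134.9,  38.6]), np.float32(85.0))
side [51 51 50] (array([452.3,  55.9]), array([ 34.8, 118.5]), np.float32(95.6))
side [50 49 47] (array([676.1,  90.5]), array([116.4,  38.8]), np.float32(70.2))
side [51 52 52] (array([504.1, 351.9]), array([142. ,  32.6]), np.float32(84.9))
```

View pics/c2.png

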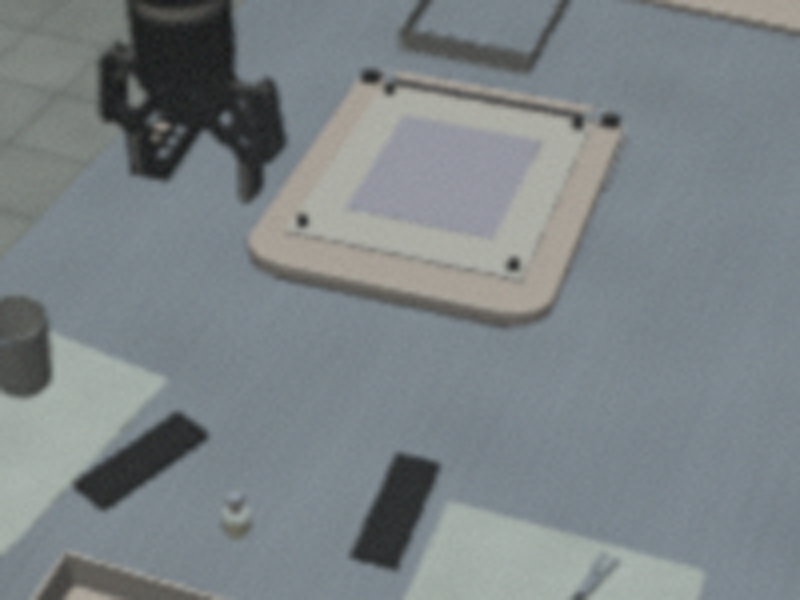

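View pics/c1.png

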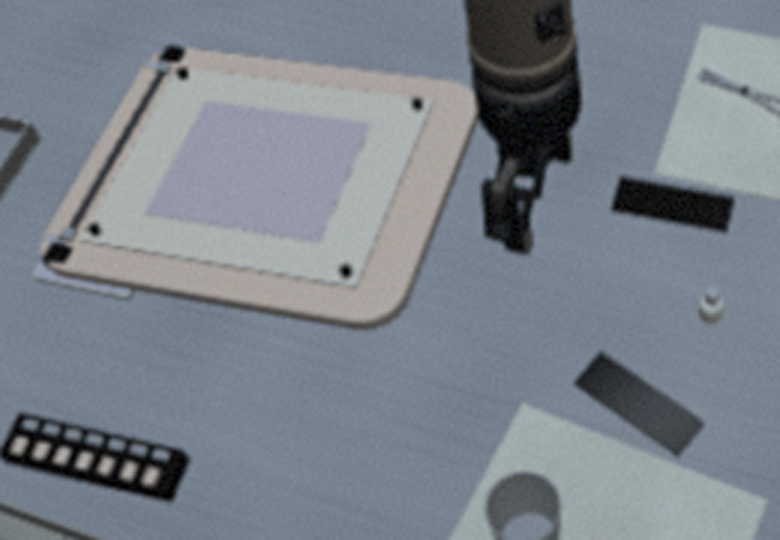

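The near edge of the table is raised. I'll triangulate the nuts for the tilt and yaw, plus the edge line.

```bash
python3 - <<'E'
from h import *
F={n:grab_frame(n) for n in("scene","side")}
C={n:cam(f) for n,f in F.items()}
sc=np.array([[417,103],[345,270],[182,73],[94,230]])/3+[110,140]
sd=np.array([[512,264],[302,220],[577,123],[390,89]])/4+[230,85]
def refine(img,p):
    g=img.max(2).astype(float); x,y=np.round(p).astype(int); w=g[y-4:y+5,x-4:x+5]
    W=np.clip(np.median(w)*.8-w,0,None); Y,X=np.mgrid[y-4:y+5,x-4:x+5]
    return np.array([(W*X).sum(),(W*Y).sum()])/W.sum()
def tri(a,b):
    P=[];q=[]
    for n,p in(("scene",a),("side",b)):
        K,D,R,t=C[n];P.append(np.c_[R,t]);q.append(cv2.undistortPoints(np.array(p,float).reshape(1,1,2),K,D).reshape(2))
    X=cv2.triangulatePoints(P[0],P[1],q[0],q[1]);X=(X[:3]/X[3]).ravel()
    return X, np.linalg.norm(proj(C["scene"],X)-a)
N=[]
for a,b in zip(sc,sd):
    a=refine(F["scene"]["image"],a) ;b=refine(F["side"]["image"],b);X,e=tri(a,b);N.append(X);print(a.round(1),b.round(1),X.round(4),e.round(2))
N=np.array(N)
y=(N[0]+N[1]-N[2]-N[3])/2; print("dir",y,"tilt",np.arctan2(y[2],np.hypot(y[0],y[1])),"yawdeg",np.degrees(np.arctan2(y[1],y[0])))
x=(N[0]-N[1]+N[2]-N[3])/2;print("x",x,np.degrees(np.arctan2(x[1],x[0])))
# edge line: planes from each camera
def plane(n,p1,p2):
    K,D,R,t=C[n];p=cv2.undistortPoints(np.array([p1,p2],float).reshape(-1,1,2),K,D).reshape(-1,2)
    d=np.c_[p,[1,1]]@R;nn=np.cross(*d);nn/=np.linalg.norm(nn);return nn,nn@(-R.T@t)
a=plane("scene",np.array([474,115])/3+[110,140],np.array([405,298])/3+[110,140])
b=plane("side",np.array([290,277])/4+[230,85],np.array([510,317])/4+[230,85])
for xx in(.6,.65,.7,.75):
    A=np.array([a[0],b[0],[1,0,0]]);print(np.linalg.solve(A,[a[1],b[1],xx]).round(4))
# knobs
for a,b in(((172,53),(610,120)),((57,252),(370,76))):print("knob",tri(np.array(a)/3+[110,140],np.array(b)/4+[230,85]))
E
```

```text
[248.6 174.2] [358.  150.8] [ 0.4516 -0.2187  0.0649] 0.32
[224.8 230. ] [305.2 139.7] [ 0.6592 -0.2015  0.065 ] 0.31
[170.1 163.5] [373.5 114.3] [ 0.477  -0.4846  0.054 ] 0.39
[141. 216.] [327.2 105.5] [ 0.6822 -0.4686  0.0523] 1.25
dir [-0.02422479  0.26647717  0.01174712] tilt 0.04387382372081226 yawdeg 95.19434262453377
x [-0.20640197 -0.01654631  0.00080207] -175.4166594754936
[ 0.6    -0.1477  0.0449]
[ 0.65   -0.1439  0.0423]
[ 0.7    -0.1402  0.0397]
[ 0.75   -0.1364  0.0372]
knob (array([ 0.44609736, -0.51792317,  0.03842327]), np.float64(0.3938873310915598))
knob (array([ 0.71378747, -0.49486804,  0.03890164]), np.float64(0.3337006998065419))
```

Tilt is about 0.045–0.05, so the gap is near 22–24 mm and one packer is enough. Bar_mid is about (0.550, -0.163), with its outward direction at 95°. packer_a is already aligned with it, so I'll go above its outer end.

Emit:
{"api": "step_arm", "payload": {
  "motion": [
    [[85,0.5,-1,0.5,0],[85,0.5,-1,0.5,0],[85,0.5,-1,0.5,0],[85,0.5,-1,0.5,0],[85,0.5,-1,0.5,0]]
  ]
}}

```text
time: 0.77
eef_pos: [0.5238, 0.063, 0.241]
ee_rot: [2.221, 2.221, 0.001]
wrist_force: [-0.5, -0.5, -0.4]
opening: 0.995
grip_force: 0.0
```

Emit:
{"api": "step_arm", "payload": {
  "motion": [
    [[85,0.5,-1,0.5,0],[85,0.5,-1,0.5,0],[85,0.5,-1,0.5,0],[85,0,0,0,-0.087],[85,0,0,0,0]]
  ]
}}

```text
time: 1.18
eef_pos: [0.4483, 0.1007, 0.2034]
ee_rot: [-2.117, -2.32, 0.002]
wrist_force: [1.7, 0.0, 0.2]
opening: 0.997
grip_force: 0.0
```

```bash
cat > look.py <<'E'
from h import *
import sys
s=telemetry.observe();f=grab_frame("wrist");cv2.imwrite(f"pics/{sys.argv[1]}.png",f["image"])
np.savez(f"pics/{sys.argv[1]}.npz",p=s["eef_pos"],r=s["ee_rot"])
print(s["time"],s["eef_pos"].round(4) if hasattr(s["eef_pos"],"round") else s["eef_pos"],s["ee_rot"],s["wrist_force"],s["opening"])
E
python3 look.py w1; python3 - <<'E'
from h import *
s=telemetry.observe();f=grab_frame("wrist");c=cam(f,s)
p=proj(c,[.4535,.056,.01]);print("expect",p)
u=p[0].round().astype(int)
print(f["image"][u[1],u[0]]); print(blob(c,f["image"],u,.01,60))
E
```

```text
1.1833 [0.4483 0.1007 0.2034] [-2.11733504e+00 -2.31974876e+00  2.06617143e-03] [1.66425631e+00 1.49326707e-03 1.86382192e-01] 0.9972835815020685
expect [[316.21567044 233.63983039]]
[20 14 13]
(array([453.9,  57.4]), array([ 39.8, 120.9]), np.float32(94.4))
```

View pics/w1.png

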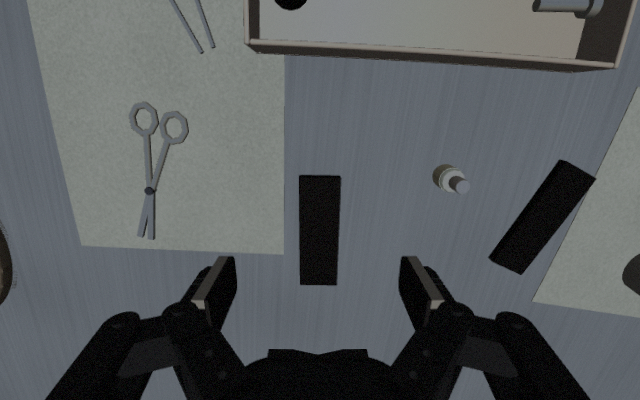

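packer_a is at (0.4539, 0.0574) with yaw 94.4°. Its image runs (299..340, 176..285), and the vial is at (452,180), clear of it. Descending with the fingers part closed.

Emit:
{"api": "step_arm", "payload": {
  "motion": [
    [[52,0,0.08,1,0],[52,0,0,1,0],[52,0,0,1,0],[52,0,0,1,0],[52,0,0,0.8,0]]
  ]
}}

```text
time: 1.7
eef_pos: [0.4533, 0.0996, 0.0829]
ee_rot: [2.126, 2.312, 0.001]
wrist_force: [0.4, 0.6, 0.5]
opening: 0.608
grip_force: 0.0
```

Emit:
{"api": "step_arm", "payload": {
  "motion": [
    [[52,0,0,0.2,0],[52,0,0,0,0],[52,0,0,0,0]]
  ]
}}

```text
time: 1.95
eef_pos: [0.4533, 0.1001, 0.0796]
ee_rot: [2.124, 2.314, 0.002]
wrist_force: [0.2, -0.2, 0.6]
opening: 0.606
grip_force: 0.0
```

Emit:
{"api": "step_arm", "payload": {
  "motion": [
    [[52,0,0,0.12,0],[52,0,0,0,0]]
  ]
}}

```text
time: 2.12
eef_pos: [0.453, 0.1003, 0.0769]
ee_rot: [2.122, 2.314, 0.003]
wrist_force: [-0.9, 1.2, -0.1]
opening: 0.609
grip_force: 0.0
```

Emit:
{"api": "step_arm", "payload": {
  "motion": [
    [[52,0,-0.1,0.12,0],[52,0,0,0,0]]
  ]
}}

```text
time: 2.28
eef_pos: [0.4492, 0.0999, 0.0731]
ee_rot: [2.123, 2.316, 0.0]
wrist_force: [-0.5, -0.9, 0.3]
opening: 0.615
grip_force: 0.0
```

Emit:
{"api": "step_arm", "payload": {
  "motion": [
    [[52,0,0,0.1,0],[52,0,0,0,0]]
  ]
}}

```text
time: 2.45
eef_pos: [0.4494, 0.1, 0.0703]
ee_rot: [2.123, 2.316, -0.0]
wrist_force: [-0.6, 0.2, 0.0]
opening: 0.608
grip_force: 0.0
```

Emit:
{"api": "step_arm", "payload": {
  "motion": [
    [[30,0,0,0,0],[30,0,0,0,0],[30,0,0,0,0],[30,0,0,0,0],[30,0,0,0,0]]
  ]
}}

```text
time: 2.87
eef_pos: [0.4503, 0.1001, 0.0715]
ee_rot: [2.122, 2.315, 0.002]
wrist_force: [-1.1, -0.2, 9.1]
opening: 0.446
grip_force: 63.9
```

Emit:
{"api": "step_arm", "payload": {
  "motion": [
    [[30,0,0,-0.5,0],[30,-0.6,0,-0.5,0],[30,-1,0.6,0,0],[30,-1,0.6,0,0],[30,-1,0.6,0,0]]
  ]
}}

```text
time: 3.28
eef_pos: [0.5027, 0.0136, 0.0958]
ee_rot: [2.121, 2.317, 0.001]
wrist_force: [0.6, 0.2, -1.5]
opening: 0.449
grip_force: 60.8
```

Emit:
{"api": "step_arm", "payload": {
  "motion": [
    [[30,-1,0.7,0,0],[30,-0.8,0.7,0,0],[30,0,0,0,0],[30,0,0,0,0]]
  ]
}}

```text
time: 3.62
eef_pos: [0.5416, -0.0291, 0.0953]
ee_rot: [2.126, 2.312, -0.0]
wrist_force: [-0.1, 0.4, -0.6]
opening: 0.445
grip_force: 60.8
```

```bash
python3 look.py w2
```

```text
3.6167 [ 0.5416 -0.0291  0.0953] [ 2.12594241e+00  2.31231368e+00 -1.71122466e-04] [-0.12032189  0.44302726 -0.59620022] 0.4454566905697761
```

View pics/w2.png

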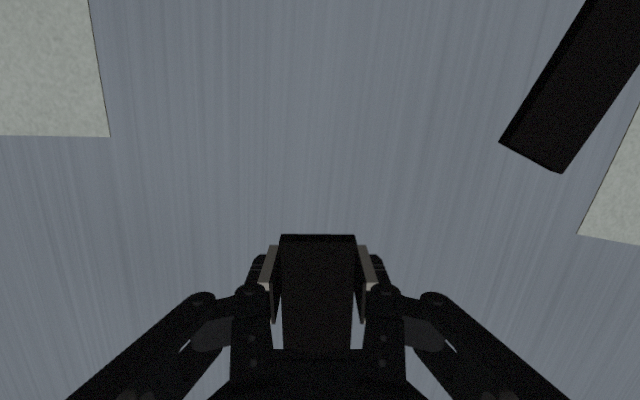

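```bash
python3 - <<'E'
from h import *
C={n:cam(grab_frame(n)) for n in("scene","side")}
I={n:cv2.imread(f"pics/{n}0.png",0) for n in C}
sc=np.array([[203,103],[369,124],[322,242],[146,214],[433,98],[358,285]])/3+[110,140]
sd=np.array([[541,140],[493,236],[347,208],[404,116],[525,277],[290,233]])/4+[230,85]
def rf(n,p): return cv2.cornerSubPix(cv2.GaussianBlur(I[n],(3,3),0),p.astype(np.float32).reshape(-1,1,2),(4,4),(-1,-1),(3,50,.01)).reshape(-1,2)
a=rf("scene",sc);b=rf("side",sd);print(np.abs(a-sc).max(1).round(1),np.abs(b-sd).max(1).round(1))
q=[cv2.undistortPoints(x.astype(float).reshape(-1,1,2),C[n][0],C[n][1]).reshape(-1,2).T for n,x in(("scene",a),("side",b))]
X=cv2.triangulatePoints(np.c_[C["scene"][2],C["scene"][3]],np.c_[C["side"][2],C["side"][3]],*q);X=(X[:3]/X[3]).T
print(X.round(4)); print(np.linalg.norm(proj(C["scene"],X)-a,axis=1).round(2))
d=np.array([-.09,.996]);s=(X[:,:2]-[.58,-.506])@d
for S in(slice(0,4),slice(0,6)):
    k=np.polyfit(s[S],X[S,2],1);print("tilt",k[0],"z at hinge",k[1],"z at edge .36",np.polyval(k,.36),s.round(3))
# edge: vertical-ish gradient profile in side along the middle of raised edge
c=C["side"]
f=cv2.imread("pics/side0.png").astype(float).mean(2)
for g in(22,28,34):
    print(g,[ (n,proj(C[n],np.array([[.53+.0,-.15,0],[.57,-.146,0]])+[0,0,(g+32)/1000]).round(1).tolist()) for n in C])
for x in(.45,.5,.55,.6,.65):
    # brightness vs z on vertical line at edge plane
    y=-.148-.09*(.55-x)*-1*-1
    zs=np.arange(0,80,4);P=np.c_[np.full(20,x),np.full(20,y),zs/1000]
    p=proj(c,P).astype(np.float32)
    print(x,cv2.remap(f.astype(np.float32),p[:,0].copy(),p[:,1].copy(),cv2.INTER_LINEAR).ravel().astype(int))
E
```

```text
[1.2 0.6 0.7 1.1 0.  0. ] [0.  0.  1.1 0.  0.  0. ]
[[ 0.4989 -0.4444  0.045 ]
 [ 0.4844 -0.259   0.0573]
 [ 0.633  -0.2411  0.0568]
 [ 0.6485 -0.4342  0.041 ]
 [ 0.4357 -0.208   0.0602]
 [ 0.6649 -0.1873  0.0557]]
[0.43 0.34 0.16 0.47 0.82 0.65]
tilt 0.07416574204851517 z at hinge 0.03800583042377819 z at edge .36 0.06470549756124365 [0.069 0.255 0.259 0.065 0.31  0.31 ]
tilt 0.06496455148346618 z at hinge 0.03893468016877925 z at edge .36 0.06232191870282707 [0.069 0.255 0.259 0.065 0.31  0.31 ]
22 [('scene', [[259.8, 201.0], [255.8, 212.0]]), ('side', [[331.1, 158.8], [320.6, 156.7]])]
28 [('scene', [[259.5, 199.8], [255.5, 210.8]]), ('side', [[331.1, 157.6], [320.6, 155.4]])]
34 [('scene', [[259.3, 198.6], [255.2, 209.6]]), ('side', [[331.1, 156.3], [320.6, 154.1]])]
0.45 [132 132 131 131 131 131 131 132 133 126 112  96  90  94 105 129 151 159
 160 160]
0.5 [134 134 133 133 134 135 135 134 134 132 116  99  92  95 106 132 151 158
 159 160]
0.55 [131 130 132 133 134 134 135 134 134 129 115  96  88  94 107 131 152 161
 159 159]
0.6 [133 133 132 131 131 131 133 133 133 132 123  99  90  94 107 128 154 159
 160 160]
0.65 [133 133 133 132 132 134 135 135 135 135 122 101  90  94 106 125 149 158
 161 161]
```

The view shows the packer well gripped, its outer end at (318,236). The camera estimates leave the gap anywhere in 22–29 mm, so I'll feel it: slide the packer under the bar and raise it until it touches.

Emit:
{"api": "step_arm", "payload": {
  "motion": [
    [[30,0,0,0.4,0],[30,0,0,0.33,0],[30,0,0,0,0],[30,-0.5,0,0,0],[30,-0.5,0,0,0]]
  ]
}}

```text
time: 4.18
eef_pos: [0.5431, -0.0525, 0.0769]
ee_rot: [-2.12, -2.318, 0.0]
wrist_force: [0.5, -0.3, -1.3]
opening: 0.45
grip_force: 60.8
```

Emit:
{"api": "step_arm", "payload": {
  "motion": [
    [[30,-0.5,0,0,0],[30,-0.5,0,0,0],[30,-0.5,0,0,0],[30,0,0,0,0],[30,0,0,0,0]]
  ]
}}

```text
time: 4.6
eef_pos: [0.5464, -0.0914, 0.0773]
ee_rot: [2.126, 2.313, 0.0]
wrist_force: [0.5, -0.3, -0.2]
opening: 0.448
grip_force: 60.8
```

Emit:
{"api": "step_arm", "payload": {
  "motion": [
    [[30,0,0,-0.1,0],[30,0,0,0,0],[30,0,0,0,0]]
  ]
}}

```text
time: 4.85
eef_pos: [0.5466, -0.0888, 0.0799]
ee_rot: [2.121, 2.318, 0.001]
wrist_force: [0.0, -0.6, -0.5]
opening: 0.446
grip_force: 60.8
```

Emit:
{"api": "step_arm", "payload": {
  "motion": [
    [[30,0,0,-0.08,0],[30,0,0,0,0],[30,0,0,0,0]]
  ]
}}

```text
time: 5.1
eef_pos: [0.5465, -0.0895, 0.0818]
ee_rot: [2.122, 2.317, 0.0]
wrist_force: [0.8, -0.2, -0.8]
opening: 0.449
grip_force: 60.8
```

Emit:
{"api": "step_arm", "payload": {
  "motion": [
    [[30,0,0,-0.05,0],[30,0,0,0,0]]
  ]
}}

```text
time: 5.27
eef_pos: [0.5465, -0.0898, 0.0831]
ee_rot: [2.122, 2.316, 0.0]
wrist_force: [-0.1, -0.0, -0.8]
opening: 0.448
grip_force: 60.8
```

Emit:
{"api": "step_arm", "payload": {
  "motion": [
    [[30,0,0,-0.04,0],[30,0,0,0,0]]
  ]
}}

```text
time: 5.43
eef_pos: [0.5465, -0.0899, 0.0841]
ee_rot: [2.123, 2.316, 0.0]
wrist_force: [0.3, 0.5, -1.3]
opening: 0.449
grip_force: 60.8
```

Emit:
{"api": "step_arm", "payload": {
  "motion": [
    [[30,0,0,-0.04,0],[30,0,0,0,0]]
  ]
}}

```text
time: 5.6
eef_pos: [0.5465, -0.0899, 0.0851]
ee_rot: [2.123, 2.316, 0.0]
wrist_force: [0.7, -0.1, -0.9]
opening: 0.45
grip_force: 60.8
```

Emit:
{"api": "step_arm", "payload": {
  "motion": [
    [[30,0,0,-0.04,0],[30,0,0,0,0]]
  ]
}}

```text
time: 5.77
eef_pos: [0.5465, -0.0898, 0.0861]
ee_rot: [2.122, 2.316, 0.0]
wrist_force: [0.7, -0.3, -0.7]
opening: 0.449
grip_force: 60.8
```

Top at about 24.6 mm and still no contact.

Emit:
{"api": "step_arm", "payload": {
  "motion": [
    [[30,0,0,-0.04,0],[30,0,0,0,0]]
  ]
}}

```text
time: 5.93
eef_pos: [0.5465, -0.0898, 0.0871]
ee_rot: [2.122, 2.316, 0.0]
wrist_force: [-0.2, 1.4, -1.5]
opening: 0.451
grip_force: 60.8
```

Emit:
{"api": "step_arm", "payload": {
  "motion": [
    [[30,0,0,-0.04,0],[30,0,0,0,0]]
  ]
}}

```text
time: 6.1
eef_pos: [0.5465, -0.0899, 0.0881]
ee_rot: [2.122, 2.316, 0.0]
wrist_force: [0.2, 0.3, -0.7]
opening: 0.451
grip_force: 60.8
```

Emit:
{"api": "step_arm", "payload": {
  "motion": [
    [[30,0,0,-0.04,0],[30,0,0,0,0]]
  ]
}}

```text
time: 6.27
eef_pos: [0.5465, -0.0898, 0.0891]
ee_rot: [2.122, 2.316, 0.0]
wrist_force: [-0.4, 0.2, -0.3]
opening: 0.442
grip_force: 60.8
```

Emit:
{"api": "step_arm", "payload": {
  "motion": [
    [[30,0,0,-0.04,0],[30,0,0,0,0]]
  ]
}}

```text
time: 6.43
eef_pos: [0.5464, -0.0898, 0.0901]
ee_rot: [2.123, 2.316, 0.0]
wrist_force: [0.3, 0.2, -1.7]
opening: 0.445
grip_force: 60.8
```

Emit:
{"api": "step_arm", "payload": {
  "motion": [
    [[30,0,0,-0.04,0],[30,0,0,0,0]]
  ]
}}

```text
time: 6.6
eef_pos: [0.5463, -0.0898, 0.0908]
ee_rot: [-2.123, -2.316, -0.0]
wrist_force: [-0.4, -1.0, -3.2]
opening: 0.45
grip_force: 60.5
```

```bash
python3 - <<'E'
from h import *
f=grab_frame("side");i=f["image"]; cv2.imwrite("pics/c3.png",cv2.resize(i[110:230,250:410],None,fx=5,fy=5,interpolation=cv2.INTER_CUBIC))
print(telemetry.observe()["torque"])
E
```

```text
[ 0.15668645 -0.09195945  0.00271426]
```

View pics/c3.png

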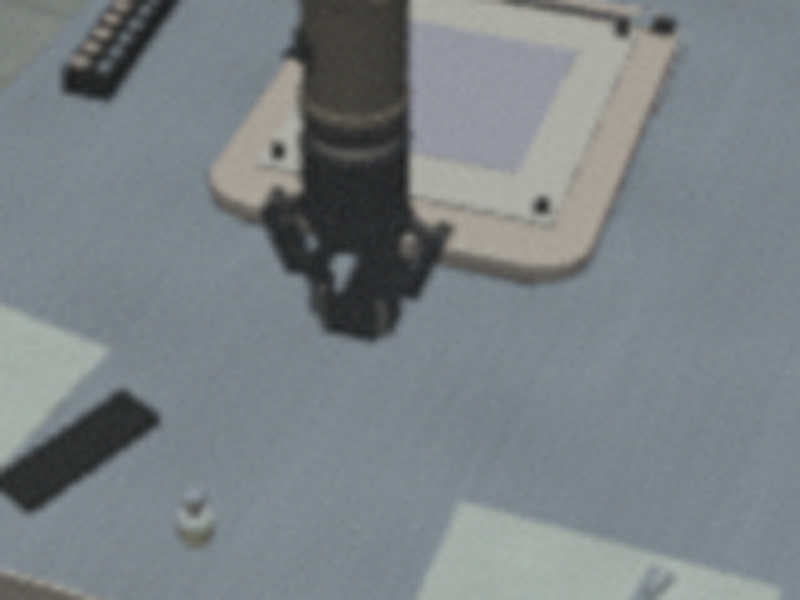

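The packer touched the bar at a top height of about 29 mm, so the gap is about 29 mm. One packer would leave 19 mm, which is too near the wedge's 20 mm limit, so I'll use both and leave about 9 mm. Laying packer_a down now.

Emit:
{"api": "step_arm", "payload": {
  "motion": [
    [[30,0,0,0.25,0],[30,0,0,0.25,0],[30,0,0,0.2,0],[30,0,0,0.06,0],[30,0,0,0,0]]
  ]
}}

```text
time: 7.07
eef_pos: [0.5461, -0.0898, 0.0716]
ee_rot: [-2.122, -2.315, 0.001]
wrist_force: [-1.3, -0.4, 0.7]
opening: 0.448
grip_force: 61.5
```

Emit:
{"api": "step_arm", "payload": {
  "motion": [
    [[52,0,0,0,0],[52,0,0,0,0],[52,0,0,0,0],[52,0,0,0,0]]
  ]
}}

```text
time: 7.4
eef_pos: [0.5465, -0.0899, 0.0719]
ee_rot: [2.123, 2.316, 0.0]
wrist_force: [0.3, 0.1, -0.8]
opening: 0.609
grip_force: 0.0
```

Emit:
{"api": "step_arm", "payload": {
  "motion": [
    [[52,0,0,-0.5,0],[52,0,0,-1,0],[52,1,0,-1,0],[52,1,0,-1,0],[52,1,0,-1,0]]
  ]
}}

```text
time: 7.82
eef_pos: [0.5397, -0.0147, 0.1866]
ee_rot: [2.124, 2.314, 0.001]
wrist_force: [1.1, -0.7, -0.9]
opening: 0.603
grip_force: 0.0
```

```bash
python3 - <<'E'
from h import *
s=telemetry.observe();f=grab_frame("wrist");c=cam(f,s);cv2.imwrite("pics/w3.png",f["image"])
p=proj(c,[[.5475,-.135,.01],[.544,-.09,.01],[.676,.09,.01]]);print(s["eef_pos"],p)
g=f["image"].max(2); print(g[::20,320].tolist())
f=grab_frame("side");i=f["image"];c=cam(f)
print(back(c,[[289,213]],.02))
for sd in((266,200),):print(blob(c,i,sd,.008,60))
p=proj(c,[.545,-.1,.01]);print(p); u=p[0].round().astype(int);print(i[u[1],u[0]],blob(c,i,u,.01,60))
E
```

```text
[ 0.53974996 -0.01473533  0.18656108] [[314.11212079 306.92558589]
 [314.27220668 269.68554844]
 [493.67128551  89.76994541]]
[124, 124, 121, 124, 123, 125, 125, 122, 123, 122, 120, 120, 121, 17, 12, 19, 20, 16, 5, 21]
[[0.56686231 0.12238628 0.02      ]]
(array([676.3,  90.4]), array([116.5,  38.7]), np.float32(70.3))
[[321.88606211 175.06581295]]
[51 49 48] (array([ 647.6, -232.7]), array([151. , 389.4]), np.float32(123.9))
```

Emit:
{"api": "step_arm", "payload": {
  "motion": [
    [[52,0.76,0.93,0,0],[52,0.76,0.93,0,0],[52,0.76,0.93,0,0],[52,0.76,0.93,0,0],[52,0.76,0.93,0,0]]
  ]
}}

```text
time: 8.33
eef_pos: [0.6483, 0.0898, 0.1848]
ee_rot: [2.123, 2.315, -0.001]
wrist_force: [0.3, 0.0, 0.2]
opening: 0.604
grip_force: 0.0
```

Emit:
{"api": "step_arm", "payload": {
  "motion": [
    [[52,0.76,0.93,0,0],[52,0.76,0.93,0,0.1065],[52,0,0,0,0.1065],[52,0,0,0,0.1065],[52,0,0,0,0.1065]]
  ]
}}

```text
time: 8.75
eef_pos: [0.6906, 0.1314, 0.1841]
ee_rot: [2.568, 1.809, -0.001]
wrist_force: [-0.9, -1.2, 0.1]
opening: 0.61
grip_force: 0.0
```

Emit:
{"api": "step_arm", "payload": {
  "motion": [
    [[52,0,0,0,0],[52,0,0,0,0]]
  ]
}}

```text
time: 8.92
eef_pos: [0.6904, 0.1309, 0.1844]
ee_rot: [2.562, 1.817, -0.001]
wrist_force: [-0.1, 0.2, -0.4]
opening: 0.608
grip_force: 0.0
```

```bash
cat > pk.py <<'E'
from h import *
import sys
X=[float(v) for v in sys.argv[1:4]]
s=telemetry.observe();f=grab_frame("wrist");c=cam(f,s);cv2.imwrite(f"pics/{sys.argv[4]}.png",f["image"])
u=proj(c,X)[0].round().astype(int);print(s["eef_pos"],u,f["image"][u[1],u[0]])
T=Rt.from_rotvec(s["ee_rot"]).as_matrix();print("toolx deg",np.degrees(np.arctan2(T[1,0],T[0,0])))
r=blob(c,f["image"],u,X[2],60);print(r)
a=np.radians(r[2]);g=np.r_[r[0]/1000,0]+float(sys.argv[5])*np.array([np.cos(a),np.sin(a),0])-s["eef_pos"]
print("shift to grasp, units",(T.T@g/.025)[:2].round(2),"yaw", "turn by",round(-(a-np.arctan2(T[1,0],T[0,0])),3))
E
python3 pk.py .676 .09 .01 w4 .044
```

```text
[0.69036078 0.13091768 0.18441561] [317 242] [14 15 15]
toolx deg 70.70493622133037
(array([678.8,  91.6]), array([121.5,  39.7]), np.float32(69.9))
shift to grasp, units [0.13 0.11] yaw turn by 0.014
```

Emit:
{"api": "step_arm", "payload": {
  "motion": [
    [[52,0.13,0.11,1,0.014],[52,0,0,1,0],[52,0,0,1,0],[52,0,0,0.9,0],[52,0,0,0.4,0]]
  ]
}}

```text
time: 9.38
eef_pos: [0.6921, 0.1329, 0.0736]
ee_rot: [-2.574, -1.798, 0.008]
wrist_force: [-1.4, -0.4, 0.0]
opening: 0.609
grip_force: 0.0
```

Emit:
{"api": "step_arm", "payload": {
  "motion": [
    [[52,0,0,0.12,0],[52,0,0,0,0],[52,0,0,0,0]]
  ]
}}

```text
time: 9.63
eef_pos: [0.6951, 0.1337, 0.0754]
ee_rot: [2.576, 1.797, 0.004]
wrist_force: [0.7, 0.1, -1.0]
opening: 0.607
grip_force: 0.0
```

Emit:
{"api": "step_arm", "payload": {
  "motion": [
    [[30,0,0,0,0],[30,0,0,0,0],[30,0,0,0,0],[30,0,0,0,0],[30,0,0,0,0]]
  ]
}}

```text
time: 10.05
eef_pos: [0.6956, 0.1339, 0.0764]
ee_rot: [2.576, 1.796, 0.006]
wrist_force: [0.1, -0.2, 6.7]
opening: 0.439
grip_force: 60.7
```

Emit:
{"api": "step_arm", "payload": {
  "motion": [
    [[30,0,0,-0.6,0],[30,0,0,-0.9,0],[30,-0.5,0,-0.5,0],[30,-0.9,-0.45,0,0],[30,-0.95,-0.45,0,0]]
  ]
}}

```text
time: 10.47
eef_pos: [0.6535, 0.0859, 0.1263]
ee_rot: [2.574, 1.797, 0.006]
wrist_force: [0.3, -1.5, -1.1]
opening: 0.443
grip_force: 60.2
```

Emit:
{"api": "step_arm", "payload": {
  "motion": [
    [[30,-0.95,-0.5,0,0],[30,-0.95,-0.5,0,0],[30,-0.95,-0.5,0,0],[30,-0.95,-0.5,0,0],[30,-0.95,-0.5,0,0]]
  ]
}}

```text
time: 10.88
eef_pos: [0.5516, -0.0053, 0.1248]
ee_rot: [2.577, 1.796, 0.001]
wrist_force: [0.5, 0.5, -0.6]
opening: 0.439
grip_force: 60.2
```

Emit:
{"api": "step_arm", "payload": {
  "motion": [
    [[30,-0.8,-0.25,0,-0.1075],[30,0,0,0,-0.1075],[30,0,0,0,-0.1075],[30,0,0,0,-0.1075],[30,0,0,0.4,0]]
  ]
}}

```text
time: 11.3
eef_pos: [0.5414, -0.0213, 0.1162]
ee_rot: [2.131, 2.303, 0.005]
wrist_force: [-0.4, 0.1, -0.7]
opening: 0.437
grip_force: 60.2
```

Emit:
{"api": "step_arm", "payload": {
  "motion": [
    [[30,0,0,0.5,0],[30,0,0,0,0],[30,0,0,0,0]]
  ]
}}

```text
time: 11.55
eef_pos: [0.5393, -0.0206, 0.1008]
ee_rot: [-2.136, -2.302, 0.002]
wrist_force: [0.6, -0.5, -0.2]
opening: 0.44
grip_force: 60.2
```

```bash
python3 - <<'E'
from h import *
s=telemetry.observe();T=Rt.from_rotvec(s["ee_rot"]).as_matrix();print(s["eef_pos"],np.degrees(np.arctan2(T[1,0],T[0,0])))
print(T.T@(np.array([.5463,-.0871,.0910])-s["eef_pos"])/.025)
E
```

```text
[ 0.53933181 -0.02056493  0.10081022] 94.2949924089721
[-2.67471206  0.07937639  0.39287807]
```

Emit:
{"api": "step_arm", "payload": {
  "motion": [
    [[30,0,0.08,0.38,0],[30,0,0,0,0],[30,0,0,0,0]]
  ]
}}

```text
time: 11.8
eef_pos: [0.5421, -0.0199, 0.0916]
ee_rot: [-2.134, -2.305, 0.001]
wrist_force: [-1.1, -0.7, -0.6]
opening: 0.441
grip_force: 60.2
```

Emit:
{"api": "step_arm", "payload": {
  "motion": [
    [[30,-0.5,0,0,0],[30,-0.5,0,0,0],[30,-0.5,0,0,0],[30,-0.5,0,0,0],[30,-0.4,0,0,0]]
  ]
}}

```text
time: 12.22
eef_pos: [0.5469, -0.0827, 0.0921]
ee_rot: [2.136, 2.302, -0.001]
wrist_force: [-0.1, -0.3, -0.9]
opening: 0.44
grip_force: 60.2
```

Emit:
{"api": "step_arm", "payload": {
  "motion": [
    [[30,-0.25,0,0,0],[30,0,0,0,0],[30,0,0,0,0]]
  ]
}}

```text
time: 12.47
eef_pos: [0.5473, -0.0864, 0.0919]
ee_rot: [-2.135, -2.304, -0.0]
wrist_force: [0.8, -0.4, -0.9]
opening: 0.443
grip_force: 60.2
```

Emit:
{"api": "step_arm", "payload": {
  "motion": [
    [[30,0,-0.04,0.18,0],[30,0,0,0,0],[30,0,0,0.05,0],[30,0,0,0,0]]
  ]
}}

```text
time: 12.8
eef_pos: [0.5461, -0.0851, 0.0865]
ee_rot: [-2.132, -2.306, 0.0]
wrist_force: [-1.0, -0.6, 2.2]
opening: 0.442
grip_force: 60.6
```

Emit:
{"api": "step_arm", "payload": {
  "motion": [
    [[30,0,0,0.04,0],[30,0,0,0,0]]
  ]
}}

```text
time: 12.97
eef_pos: [0.5462, -0.0852, 0.0864]
ee_rot: [-2.133, -2.306, 0.0]
wrist_force: [-4.8, 1.7, 11.5]
opening: 0.44
grip_force: 61.5
```

Emit:
{"api": "step_arm", "payload": {
  "motion": [
    [[30,0,0,-0.06,0],[54,0,0,0,0],[54,0,0,0,0],[54,0,0,0,0],[54,0,0,0,0]]
  ]
}}

```text
time: 13.38
eef_pos: [0.5463, -0.086, 0.0865]
ee_rot: [-2.134, -2.305, 0.0]
wrist_force: [0.3, -0.2, 0.1]
opening: 0.63
grip_force: 0.0
```

Emit:
{"api": "step_arm", "payload": {
  "motion": [
    [[54,0,0,-0.5,0],[54,0,0,-1,0],[54,1,0,-1,0],[54,1,0,-1,0],[54,1,0,-1,0]]
  ]
}}

```text
time: 13.8
eef_pos: [0.5402, -0.0109, 0.2001]
ee_rot: [-2.136, -2.304, 0.0]
wrist_force: [1.2, 0.5, 0.3]
opening: 0.632
grip_force: 0.0
```

```bash
python3 - <<'E'
from h import *
s=telemetry.observe();f=grab_frame("wrist");c=cam(f,s);cv2.imwrite("pics/w5.png",f["image"]);print(s["eef_pos"])
f2=grab_frame("side")
A=f["image"][200:400,220:420];B=f2["image"][110:210,270:390]
cv2.imwrite("pics/c5.png",np.hstack([cv2.resize(A,(380,380)),cv2.resize(B,(420,350),interpolation=cv2.INTER_CUBIC)[:,:].copy() if 0 else cv2.resize(B,(420,380),interpolation=cv2.INTER_CUBIC)]))
E
```

```text
[ 0.54022913 -0.01090453  0.20007478]
```

View pics/c5.png

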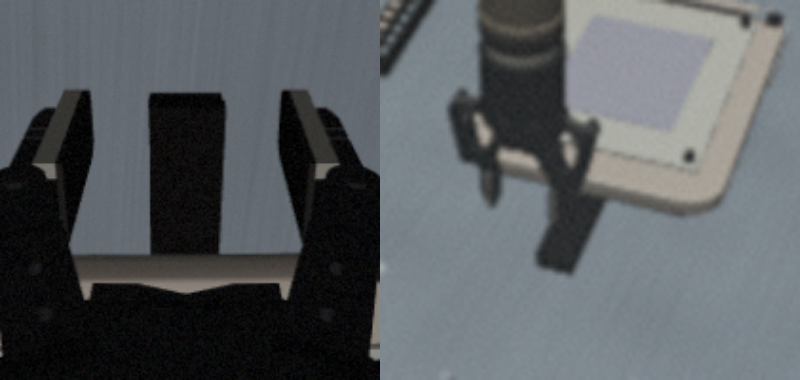

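Left: the packers are stacked squarely, with their end at crop (187,95) and the table edge along row 255. Right: the stack sits under mid-edge. Now to the bin.

Emit:
{"api": "step_arm", "payload": {
  "motion": [
    [[60,1,0,-0.4,0],[60,1,0,-0.4,0],[60,1,0,-0.4,0],[60,1,-0.1,-0.4,0],[60,1,-0.1,-0.4,0]]
  ]
}}

```text
time: 14.32
eef_pos: [0.5256, 0.1132, 0.2488]
ee_rot: [-2.135, -2.304, 0.002]
wrist_force: [0.1, -0.4, 0.2]
opening: 0.704
grip_force: 0.0
```

Emit:
{"api": "step_arm", "payload": {
  "motion": [
    [[60,1,0,0,0],[60,1,0,0,0],[60,1,0,0,0],[60,1,-0.1,0,0],[60,1,-0.1,0,0]]
  ]
}}

```text
time: 14.73
eef_pos: [0.5112, 0.2374, 0.2483]
ee_rot: [2.135, 2.304, -0.002]
wrist_force: [-0.5, 0.1, 0.0]
opening: 0.705
grip_force: 0.0
```

Emit:
{"api": "step_arm", "payload": {
  "motion": [
    [[60,1,0,0,0],[60,1,0,0,0],[60,1,0,0,0],[60,0.7,0,0,0],[60,0,0,0,0]]
  ]
}}

```text
time: 15.15
eef_pos: [0.5027, 0.3339, 0.2482]
ee_rot: [-2.125, -2.31, -0.002]
wrist_force: [-0.2, 0.7, -0.5]
opening: 0.705
grip_force: 0.0
```

```bash
python3 pk.py .505 .352 .016 w6 .05; python3 - <<'E'
from h import *
f=grab_frame("side");c=cam(f)
# table edge from w5 (row ~334, cols 262..378)
g=grab_frame("wrist"); s={"eef_pos":np.array([.5402,-.0109,.2001]),"ee_rot":np.array([-2.136,-2.304,0])}
c=cam(g,s)
for z in(.059,.061,.041):print(z,back(c,[[262,334],[375,334]],z).round(4).tolist())
print("stack end",back(c,[[318,250]],.02))
E
```

```text
[0.50266247 0.33390727 0.24824806] [321 166] [4 2 2]
toolx deg 94.75307365415698
(array([506.8, 349.9]), array([146.2,  32.1]), np.float32(84.7))
shift to grasp, units [2.57 0.58] yaw turn by 0.175
0.059 [[0.4986, -0.1369, 0.059], [0.6039, -0.1289, 0.059]]
0.061 [[0.4989, -0.1349, 0.061], [0.6032, -0.127, 0.061]]
0.041 [[0.4955, -0.1546, 0.041], [0.6097, -0.146, 0.041]]
stack end [[ 0.54572517 -0.06594263  0.02      ]]
```

View pics/w6.png

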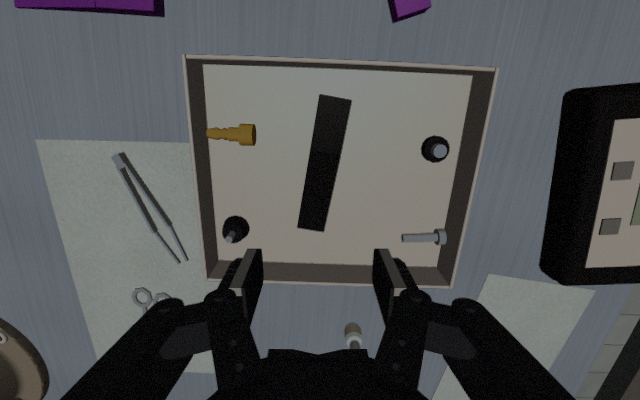

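The wedge's dark outline runs from (335,96) to (312,230) in the bin; the brass fitting, thumb nut, rubber foot and bolt are clear of it. Enhancing the contrast should show which end is thick.

```bash
python3 - <<'E'
import cv2,numpy as np
a=cv2.imread("pics/w6.png")[80:245,280:370];b=cv2.imread("pics/side0.png")[245:305,240:310];d=cv2.imread("pics/scene0.png")[225:270,390:465]
f=lambda i,s,g:cv2.resize(np.clip(cv2.GaussianBlur(i,(3,3),0).astype(float)*g,0,255).astype(np.uint8),s,interpolation=cv2.INTER_CUBIC)
cv2.imwrite("pics/c6.png",np.hstack([f(a,(300,550),6),np.vstack([f(b,(450,300),2.5),f(d,(450,250),3)])]))
E
```

```text
(no output)
```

View pics/c6.png

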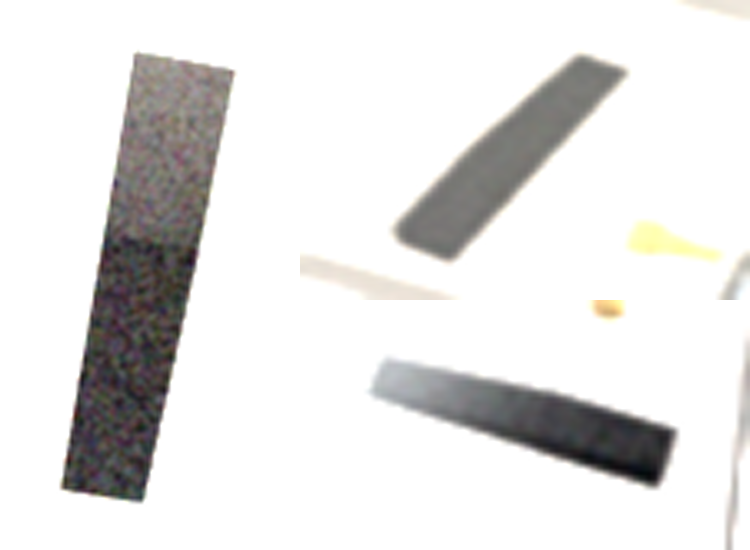

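The shading crease at (151,237) puts the block at the +y end, so the thin end already points at the table.

```bash
python3 - <<'E'
from h import *
s=telemetry.observe();c=cam(grab_frame("wrist"),s);T=Rt.from_rotvec(s["ee_rot"]).as_matrix()
th=back(c,[[335.2,98.6],[325.3,151.1]],.024);tn=back(c,[[310.9,228.5]],.007)
print(th,tn,s["eef_pos"]);a=th[0]-tn[0];ang=np.arctan2(a[1],a[0]);print(np.hypot(*a[:2]),np.degrees(ang))
u=np.array([np.cos(ang),np.sin(ang),0]);g=th[0]-.025*u;print("grasp",g)
d=T.T@(np.r_[g[:2],.082]-s["eef_pos"])/.025;print(d.round(2),"turn",np.arctan2(T[1,0],T[0,0])-ang)
E
```

```text
[[0.51586299 0.41377761 0.024     ]
 [0.51059884 0.36221963 0.024     ]] [[0.50202045 0.26666979 0.007     ]] [0.50454182 0.32797077 0.24829546]
0.14775765485750883 84.62441522833726
grasp [0.51352089 0.38888756 0.024     ]
[2.41 0.55 6.65] turn 0.16990185081096354
```

Emit:
{"api": "step_arm", "payload": {
  "motion": [
    [[54,0.9,0.25,0.6,0],[54,0.9,0.24,0.6,0],[54,0.85,0,0.8,0.085],[54,0,0,0.8,0.085],[54,0,0,0.6,0]]
  ]
}}

```text
time: 15.77
eef_pos: [0.5109, 0.3961, 0.1623]
ee_rot: [2.325, 2.113, -0.003]
wrist_force: [1.3, -1.2, 0.1]
opening: 0.633
grip_force: 0.0
```

Emit:
{"api": "step_arm", "payload": {
  "motion": [
    [[54,0,0,0,0],[54,0,0,0,0]]
  ]
}}

```text
time: 15.93
eef_pos: [0.5118, 0.3945, 0.1634]
ee_rot: [2.323, 2.113, -0.004]
wrist_force: [-0.5, -0.4, 0.9]
opening: 0.635
grip_force: 0.0
```

```bash
python3 - <<'E'
from h import *
s=telemetry.observe();f=grab_frame("wrist");c=cam(f,s);T=Rt.from_rotvec(s["ee_rot"]).as_matrix()
print(s["eef_pos"],np.degrees(np.arctan2(T[1,0],T[0,0])))
m=(f["image"].max(2)<60)
for r in range(60,260,20):
    x=np.where(m[r,180:460])[0]+180
    print(r,[ (q[0],q[-1]) for q in np.split(x,np.where(np.diff(x)>3)[0]+1) if len(q)>5])
print(proj(c,[[.511,.395,.024],[.5139,.4197,.024]]))
E
```

```text
[0.51175705 0.39445093 0.16341057] 84.57245193296451
60 [(np.int64(369), np.int64(374))]
80 []
100 []
120 []
140 []
160 []
180 [(np.int64(295), np.int64(335))]
200 [(np.int64(295), np.int64(335)), (np.int64(441), np.int64(459))]
220 [(np.int64(296), np.int64(334)), (np.int64(439), np.int64(451))]
240 [(np.int64(222), np.int64(229)), (np.int64(296), np.int64(334))]
[[315.53750658 212.01420966]
 [316.19005151 181.32032954]]
```

Emit:
{"api": "step_arm", "payload": {
  "motion": [
    [[54,0,0,1,0],[54,0,0,1,0],[54,0,0,0.9,0],[54,0,0,0.35,0],[54,0,0,0,0]]
  ]
}}

```text
time: 16.4
eef_pos: [0.5111, 0.3952, 0.0819]
ee_rot: [2.323, 2.115, -0.004]
wrist_force: [0.5, -0.5, 0.2]
opening: 0.632
grip_force: 0.0
```

Emit:
{"api": "step_arm", "payload": {
  "motion": [
    [[22,0,0,0,0],[22,0,0,0,0],[22,0,0,0,0],[22,0,0,0,0],[22,0,0,0,0]]
  ]
}}

```text
time: 16.82
eef_pos: [0.5127, 0.3974, 0.0854]
ee_rot: [2.322, 2.115, 0.007]
wrist_force: [0.1, -0.8, 6.7]
opening: 0.355
grip_force: 61.0
```

Emit:
{"api": "step_arm", "payload": {
  "motion": [
    [[22,0,0,-0.4,0],[22,0,0,-1,0],[22,0,0,-1,0],[22,0,0,-0.8,0],[22,0,0,0,0]]
  ]
}}

```text
time: 17.23
eef_pos: [0.5134, 0.3983, 0.1685]
ee_rot: [2.322, 2.115, 0.015]
wrist_force: [1.8, 1.1, -0.1]
opening: 0.355
grip_force: 60.2
```

```bash
python3 - <<'E'
from h import *
s=telemetry.observe();f=grab_frame("wrist");T=Rt.from_rotvec(s["ee_rot"]).as_matrix()
m=(f["image"].max(2)<60);col=m[:,315];print("end row",[r for r in range(100,300) if col[r]][:3])
c=cam(f,s);g=s["eef_pos"]-[0,0,.06]
for dx in(.02,.025,.03,.035):print(dx,proj(c,g+dx*T[:,0]))
print(s["eef_pos"],np.degrees(np.arctan2(T[1,0],T[0,0])))
d=T.T@(np.array([.541,.03,.16])-s["eef_pos"])/.025;print(d)
E
```

```text
end row [211, 212, 213]
0.02 [[314.9872002  235.25853034]]
0.025 [[314.95655028 226.13644177]]
0.03 [[314.92535616 216.79934775]]
0.035 [[314.89361161 207.24172167]]
[0.51343079 0.3982834  0.16853781] 84.67284560738122
[-14.56726416   2.46400261   0.26171553]
```

Emit:
{"api": "step_arm", "payload": {
  "motion": [
    [[22,-0.97,0.16,0,0],[22,-0.97,0.16,0,0],[22,-0.97,0.16,0,0],[22,-0.97,0.16,0,0],[22,-0.97,0.16,0,0]]
  ]
}}

```text
time: 17.7
eef_pos: [0.519, 0.2721, 0.1616]
ee_rot: [-2.322, -2.116, 0.004]
wrist_force: [0.1, 0.9, -0.7]
opening: 0.356
grip_force: 60.1
```

Emit:
{"api": "step_arm", "payload": {
  "motion": [
    [[22,-0.97,0.16,0,0],[22,-0.97,0.16,0,0],[22,-0.97,0.16,0,0],[22,-0.97,0.16,0,0],[22,-0.97,0.16,0,0]]
  ]
}}

```text
time: 18.12
eef_pos: [0.5276, 0.1497, 0.1618]
ee_rot: [-2.321, -2.115, 0.003]
wrist_force: [0.2, -0.3, -0.4]
opening: 0.354
grip_force: 60.1
```

Emit:
{"api": "step_arm", "payload": {
  "motion": [
    [[22,-0.97,0.16,0,0],[22,-0.97,0.16,0,0],[22,-0.97,0.16,0,0],[22,-0.97,0.16,0,-0.085],[22,-0.97,0.16,0,-0.085]]
  ]
}}

```text
time: 18.53
eef_pos: [0.5379, 0.0276, 0.1617]
ee_rot: [-2.128, -2.309, 0.004]
wrist_force: [0.2, -0.4, -0.8]
opening: 0.359
grip_force: 60.2
```

Emit:
{"api": "step_arm", "payload": {
  "motion": [
    [[22,0,0,0.9,0],[22,0,0,0.9,0],[22,0,0,0,0],[22,0,0,0,0]]
  ]
}}

```text
time: 18.87
eef_pos: [0.5377, 0.0288, 0.1163]
ee_rot: [-2.132, -2.303, 0.005]
wrist_force: [0.5, -0.2, -0.6]
opening: 0.354
grip_force: 60.1
```

```bash
cat > go.py <<'E'
from h import *
import sys
s=telemetry.observe();T=Rt.from_rotvec(s["ee_rot"]).as_matrix()
print(s["time"],s["eef_pos"],np.degrees(np.arctan2(T[1,0],T[0,0])),"pitch T20",T[2,0],"F",s["wrist_force"])
print(T.T@(np.array([float(v) for v in sys.argv[1:4]])-s["eef_pos"])/.025)
E
python3 go.py .5425 -.040 .1045
```

```text
18.8667 [0.53765546 0.02881867 0.11633185] 94.4299262427355 pitch T20 -3.03382878149433e-06 F [ 0.45083346 -0.15995282 -0.61708586]
[-2.75948932 -0.01716363  0.47336964]
```

Emit:
{"api": "step_arm", "payload": {
  "motion": [
    [[22,0,0,0.47,0],[22,0,0,0,0],[22,-0.5,0,0,0],[22,-0.5,0,0,0],[22,-0.5,0,0,0]]
  ]
}}

```text
time: 19.28
eef_pos: [0.5428, -0.0102, 0.1068]
ee_rot: [2.133, 2.304, 0.001]
wrist_force: [0.4, 0.6, -1.4]
opening: 0.351
grip_force: 60.1
```

Emit:
{"api": "step_arm", "payload": {
  "motion": [
    [[22,-0.5,0,0,0],[22,-0.5,0,0,0],[22,-0.2,0,0,0],[22,0,0,0,0],[22,0,0,0,0]]
  ]
}}

```text
time: 19.7
eef_pos: [0.5444, -0.0389, 0.106]
ee_rot: [-2.135, -2.304, 0.0]
wrist_force: [0.2, 0.0, -1.2]
opening: 0.354
grip_force: 60.0
```

```bash
python3 go.py .5425 -.040 .1014; python3 - <<'E'
from h import *
i=grab_frame("side")["image"];cv2.imwrite("pics/c7.png",cv2.resize(i[110:210,260:400],None,fx=5,fy=5,interpolation=cv2.INTER_CUBIC))
E
```

```text
19.7 [ 0.54437322 -0.03888741  0.10602316] 94.35575780415826 pitch T20 0.00013989816874584134 F [ 0.22629105  0.00729484 -1.21262375]
[-0.03871023 -0.0780207   0.18495126]
```

View pics/c7.png

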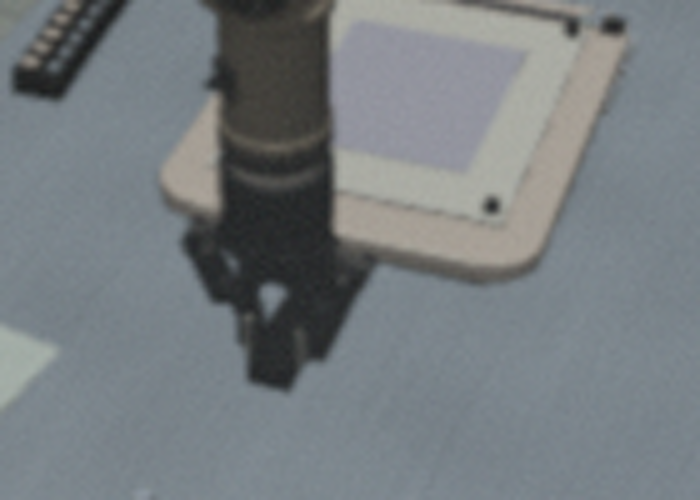

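The gripper holds the wedge block at (275,345), outside the table edge, with the thin end just short of the bar. Lowering onto the packers.

Emit:
{"api": "step_arm", "payload": {
  "motion": [
    [[22,0,-0.06,0.16,0],[22,0,0,0,0],[22,0,0,0.03,0],[22,0,0,0,0]]
  ]
}}

```text
time: 20.08
eef_pos: [0.543, -0.0379, 0.1014]
ee_rot: [-2.133, -2.306, -0.0]
wrist_force: [0.1, 0.2, -0.7]
opening: 0.354
grip_force: 60.2
```

Emit:
{"api": "step_arm", "payload": {
  "motion": [
    [[22,0,0,0.03,0],[22,0,0,0,0]]
  ]
}}

```text
time: 20.25
eef_pos: [0.5433, -0.038, 0.1011]
ee_rot: [2.134, 2.306, 0.001]
wrist_force: [-1.5, 1.0, 3.7]
opening: 0.355
grip_force: 60.6
```

Emit:
{"api": "step_arm", "payload": {
  "motion": [
    [[22,-0.25,0,-0.02,0],[22,-0.25,0,0,0],[22,-0.25,0,0,0],[22,0,0,0,0],[22,0,0,0,0]]
  ]
}}

```text
time: 20.67
eef_pos: [0.5448, -0.0589, 0.1013]
ee_rot: [2.136, 2.302, -0.001]
wrist_force: [-0.1, -0.7, 1.8]
opening: 0.355
grip_force: 60.4
```

Emit:
{"api": "step_arm", "payload": {
  "motion": [
    [[22,-0.15,0,0,0],[22,-0.1,0,0,0],[22,0,0,0,0]]
  ]
}}

```text
time: 20.92
eef_pos: [0.5453, -0.0632, 0.1014]
ee_rot: [2.134, 2.305, 0.001]
wrist_force: [-1.0, 1.2, 2.5]
opening: 0.355
grip_force: 60.5
```

Emit:
{"api": "step_arm", "payload": {
  "motion": [
    [[22,-0.1,0,0,0],[22,-0.1,0,0,0],[22,0,0,0,0]]
  ]
}}

```text
time: 21.17
eef_pos: [0.5455, -0.0641, 0.1014]
ee_rot: [-2.129, -2.304, -0.006]
wrist_force: [-1.1, 8.7, 4.0]
opening: 0.355
grip_force: 60.8
```

Emit:
{"api": "step_arm", "payload": {
  "motion": [
    [[22,0,0,0,0],[22,0,0,0,0],[22,0,0,0,0]]
  ]
}}

```text
time: 21.42
eef_pos: [0.5455, -0.0641, 0.1014]
ee_rot: [-2.129, -2.305, -0.005]
wrist_force: [-1.6, 8.7, 5.6]
opening: 0.355
grip_force: 60.8
```

```bash
python3 go.py .5425 -.040 .1014; python3 - <<'E'
from h import *
A=cv2.imread("pics/side0.png");i=grab_frame("side")["image"]
j=grab_frame("scene")["image"];B=cv2.imread("pics/scene0.png")
def sh(a,b,x,y,w,h):
    f=lambda q:cv2.GaussianBlur(cv2.cvtColor(q[y:y+h,x:x+w],6),(3,3),0).astype(np.float32)
    return cv2.phaseCorrelate(f(a),f(b),cv2.createHanningWindow((w,h),cv2.CV_32F))
print("nut+corner side",sh(A,i,346,136,26,26),"far",sh(A,i,362,100,26,26)); print("scene",sh(B,j,214,218,26,26))
E
```

```text
21.4167 [ 0.5454599  -0.06407428  0.10137463] 94.5412104407259 pitch T20 0.005128556768848087 F [-1.57312193  8.69049713  5.57406091]
[ 0.96931474 -0.04178003  0.00395548]
nut+corner side ((0.45562326174042767, 0.47499687002711966), 0.9480317956953219) far ((0.41711255064835484, 0.4583129987118646), 0.9395215400125427)
scene ((0.4470145498302145, 0.33795756066844795), 0.9996411542833588)
```

Firm contact at about 8.7 N with the table not moved. I'll push a little further and ease the downforce, to be sure the bar is carrying load.

Emit:
{"api": "step_arm", "payload": {
  "motion": [
    [[22,-0.06,0,-0.04,0],[22,0,0,0,0],[22,0,0,0,0]]
  ]
}}

```text
time: 21.77
eef_pos: [0.5452, -0.0645, 0.1015]
ee_rot: [-2.126, -2.306, -0.006]
wrist_force: [-0.9, 10.7, 0.1]
opening: 0.352
grip_force: 60.1
```

Emit:
{"api": "step_arm", "payload": {
  "motion": [
    [[22,0,0,-0.03,0],[22,0,0,0,0]]
  ]
}}

```text
time: 21.93
eef_pos: [0.5451, -0.0645, 0.1021]
ee_rot: [-2.126, -2.306, -0.006]
wrist_force: [-0.2, 10.3, -1.4]
opening: 0.354
grip_force: 59.9
```

Emit:
{"api": "step_arm", "payload": {
  "motion": [
    [[22,0,0,0.05,0],[22,0,0,0,0],[22,0,0,0,0]]
  ]
}}

```text
time: 22.18
eef_pos: [0.5452, -0.0649, 0.1014]
ee_rot: [-2.127, -2.306, -0.005]
wrist_force: [-1.0, 10.6, 1.8]
opening: 0.353
grip_force: 60.5
```

```bash
python3 go.py .5425 -.040 .1014; python3 - <<'E'
from h import *
A=cv2.imread("pics/side0.png");i=grab_frame("side")["image"]
def sh(a,b,x,y,w,h):
    f=lambda q:cv2.GaussianBlur(cv2.cvtColor(q[y:y+h,x:x+w],6),(3,3),0).astype(np.float32)
    return cv2.phaseCorrelate(f(a),f(b),cv2.createHanningWindow((w,h),cv2.CV_32F))
print("nut side",sh(A,i,346,136,26,26)," far",sh(A,i,362,100,26,26))
s=telemetry.observe();f=grab_frame("wrist");c=cam(f,s)
cv2.imwrite("pics/w8.png",f["image"][180:400,180:460])
E
```

```text
22.1833 [ 0.54520353 -0.06485132  0.10141998] 94.61760548992235 pitch T20 0.005827338830455237 F [-1.02448757 10.56286627  1.81601781]
[ 0.99951053 -0.02775761  0.00664938]
nut side ((0.30649674778823766, 0.5088745997143089), 0.9557515747426142)  far ((0.5427626754233117, 0.5613064951137456), 0.9128207859515489)
```

View pics/w8.png

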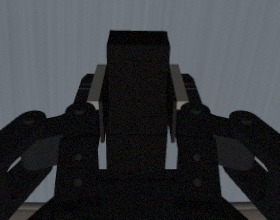

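```bash
python3 -c "
from cell import sign_off
print(sign_off())"
```

```text
the job is handed in; nothing more can be done
None
```

I handed the job in with both packers stacked under the bar and the wedge still gripped and pushed in against it at about 10.6 N, with no table movement visible to the cameras; the judge's result was not shown, and the wedge's contact with the bar is inferred from force and position readings, not seen directly.

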